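# Find the spacer that locks up the printing block

### The arm

A 6-joint arm with a two-finger parallel gripper is mounted at the origin on the work surface; the furniture and walls round the work are solid. World frame = base frame: x ahead of the robot, y to its left, z up, the work surface at z = 0. Lengths are in mm, angles in degrees, forces in N, time in s.
With the tool pointing down it reaches from about 350 to 850 mm from the base axis. Payload 8.1 kg.
Tool frame: the origin (TCP) lies at the very end of the fingers, on their centre line; the grasp point (between the pads) lies 19 mm behind it; z points along the fingers, y is the line along which they close (so a half turn about z gives the same grasp; the last joint's range is limited). The gripper opens to 85 mm and grips with 20 to 120 N. Pads are 22 mm wide; open, the fingers measure 114 mm over their backs; the gripper's body (76 mm by 85 mm) begins 54 mm behind the grasp point. The pads swing forward as they close: fully open they stand 13 mm farther back than shut.
Start: joints at [-81.326, 7.471, 85.268, -0, 87.261, -4.893], TCP at [140.776, -583.256, 231.292] pointing down, gripper open.
Joint ranges: [-169.43, 169.43], [-51.17, 129.36], [1.28, 143.12], [-76.62, 256.62], [0, 156.53], [-152.29, 152.29]. Speed limits (degrees/s): [136.94, 136.94, 159.86, 180, 180, 180].

### API

Orientations are given as [roll, pitch, yaw] about the fixed x, y, z axes, in that order (R = Rz(yaw) Ry(pitch) Rx(roll)).
In Python, from bench import sense, eyes, job, models gives the robot as it stands. The module is installed in compiled form; this text tells all that it offers.
- The arm moves only by the tool apply_moves, never from a script. Its argument "rows" is a list of rows, each a list of 6 numbers: the shift along the tool's x, y, z in mm, then the turn, a rotation vector about the tool's x, y, z in rad. In form: [[dx, dy, dz, rx, ry, rz], ...]. A call has exactly 5 rows; each row shifts and turns the commanded pose from where the row before left it, along the tool's axes as they then stand; what a row does not reach is not made up. A row lasts 1/8 s, in which the tool goes at most 62.5 mm and 10.7 degrees, less where a joint would pass 70% of its speed; a pose out of reach is approached as far as the arm can. A call is refused whole if a number of a shift passes 62.5 or a number of a turn 0.188, either way. A call with a gripper value outside its range is refused whole. "fingers" is the finger opening in mm, from 0 to 85.4, set as the call begins (left out, the last holds). The fingers move at their own pace and stop on an object; "grip_force" is the grip in N (left out, the last holds). Time passes only in rows, so rows that do not move let the fingers close, or fill a call up. It gives the time, the measured TCP pose, the force, the opening and the grip force at its end, in the units of the state.
- sense(): the state, without advancing time (a new reading comes with each control period).
- eyes.snapshot(name): name is "scene" or "side" or "wrist"; returns (picture, depth): 480x640x3 uint8, red, green, blue; 480x640 float32, mm along the optical axis (not along the pixel's ray), 0 where there is no reading.
- eyes.get_calibration(name): a dict with "intrinsics" (3x3 intrinsics, pixels), "D" ([k1, k2, p1, p2, k3] as OpenCV has them; the pictures are not rectified), "R" (3x3) and "t" (3): a world point X has camera coordinates R X + t; the wrist camera has in their place "mount" (4x4, takes a point from camera to tool coordinates, whose origin is the TCP and whose axes are the flange's). Camera axes: x right, y down, z forward; pixel columns grow to the right and rows downward; lengths in mm; the calibration is good to about 2 mm. A picture is of the moment at which its call begins: read the wrist's pose just before it. get_calibration takes no time and is no camera call.
- job.hand_in(): hands the job in; it is judged then, once.
Trained networks look in the newest picture that a camera, given by its name, has taken for a name from the list of things; names that differ only in an ending like _2 or _b are one class to them, and where a whole thing is asked for, a point or a joint stands for the part that bears it (a point fixed in the world has none). Each returns a list of dicts, best first, with "confidence" (0 to 1); they miss things now and then, are a little off and sometimes report something else, mostly with a low value. They report only what shows in the picture. A call takes as long as a camera call. They do not tell look-alikes from the thing itself.
- models.boxes_of(name, camera): "xyz" ([x, y, z] in mm, in world coordinates, good to about 4 mm: the middle of the surface that is visible of it).
- models.cut_out(name, camera): "pixels" (480x640 bool, what is visible of it).
- models.place_of(name, camera): "xyz" ([x, y, z] in mm, in world coordinates, good to about 4 mm: a listed point, or the origin of a listed thing).
The state is a dict: "time": time; "joint_pos": joint angles; "qd": joint speeds; "joint_efforts": joint torques, N m; "tool_pos": TCP position; "tcp_rot": TCP orientation; "ft_force": force on the tool from outside, world axes, zero at the start; "wrist_torque": the same for the moment, N m; "finger_gap": finger opening in mm; "grip_force": force on a finger pad.
Only numpy, scipy, OpenCV 4.12 (cv2) and the standard library are available. Lean on these libraries where they do the work, as an engineer would, in place of code of your own. Each camera call takes 0.05 s, during which the arm holds its last target. There are 200 camera calls.

### The job

By trial, find a wooden spacer that fits the gap between the metal fence and the sprung cheek on the proofing bed: it must go down between them gently, without forcing, and be held snugly, pushing the cheek back on its springs; one that rattles loose or jams part-way is wrong. Leave that spacer standing upright on the gap's floor near the middle of its length, the two others standing upright on the table off the bed, and everything else where it is.

Things in the scene. Friction and masses are not known exactly. Their poses are not given: they have to be found in the camera images.
- bed: Proofing bed fixed to the table: 150 x 190 mm plywood board on rubber feet, upper face 12 mm above the table. On it a fixed aluminium fence bar, to its +y a lino printing block (lower than the fence); facing the fence on its -y side a sprung aluminium cheek bar, then a dark steel side stop and its screw. Origin: centre of the underside; x along the fence, y from cheek to fence, z up.
- gap (a point): Point on the fence's upright gap face: mid-length, on the gap's floor (the board, 12 mm over the table). Axes as the bed's. Fence and cheek: polished, 76 mm long (x +-38), 17 mm high over the floor: lower 6 mm upright, upper 11 mm bevelled back as lead-in (fence 3.5 mm, cheek 6.5 mm). The gap reaches from here towards -y; empty, it is 7 to 18.5 mm wide, never measured.
- cheek (a joint): How far the sprung cheek is pushed back from its rest, in m: 0 at rest (springs hold it on its rest stop with 2.5 N), growing as it is pushed away from the fence (0.25 N more per mm) to 0.005, where it is solid. It does not tell the gap's width; the reading is noisy.
- spacer_thin_mid (a point): The thinnest of three plain light-wood spacers standing on the table: 50 mm long (its x), 11 mm thick (its y), 76 mm tall (its z), about 60 g. Point: its centre, half-way up (38 mm over its foot). In the gap its lower 17 mm stand between fence and cheek: grip it across its thickness in the upper half, fingertips at least 22 mm above its foot.
- spacer_middle_mid (a point): The middle one of three plain light-wood spacers standing on the table: 50 mm long (its x), 15 mm thick (its y), 76 mm tall (its z), about 60 g. Point: its centre, half-way up (38 mm over its foot). In the gap its lower 17 mm stand between fence and cheek: grip it across its thickness in the upper half, fingertips at least 22 mm above its foot.
- spacer_thick_mid (a point): The thickest of three plain light-wood spacers standing on the table: 50 mm long (its x), 19 mm thick (its y), 76 mm tall (its z), about 60 g. Point: its centre, half-way up (38 mm over its foot). In the gap its lower 17 mm stand between fence and cheek: grip it across its thickness in the upper half, fingertips at least 22 mm above its foot.
- ink_bottle_at (a point): Bystander, loose: dark blue square ink bottle with black cap, 46 x 46 x 57 mm; point 10 mm above its foot.
- tape_kraft_at (a point): Bystander, loose: brown roll of paper tape lying flat, 68 x 73 x 24 mm; point 10 mm above its foot.
- eraser_at (a point): Bystander, loose: white eraser in a blue card sleeve, 22 x 55 x 12 mm; point 10 mm above its foot.
- rubber_stamp_at (a point): Bystander, loose: wooden hand stamp standing on its foot, 30 x 46 x 64 mm; point 10 mm above its foot.
There are look-alikes about, which are no part of the job. What is shaped like the part that bears spacer_middle_mid but orange or pink is not meant.

How it is judged:
By the outcome, as a careful person would: the job done as asked, in the order asked, and still so for the second after the job is handed in, with the robot touching nothing.
It also fails if it takes over 72 s, if anything falls off the work surface, if the arm or the gripper's body presses on something with over 40 N, if the wrist force passes 120 N, or if a joint passes its speed limit or range.

## Working session

There is one attempt and no reset: what is moved stays moved. The work goes in short steps, Python scripts to look and compute and a tool call to move; the robot and the scene stay as the last step left them, time stands still between calls to the robot, and variables do not carry over. Pictures are saved under pics/ and viewed, at most 10 in all, crops included, and the job is handed in when it is done.

Besides the shell and the picture viewer there is one more tool, called after ">>>" in YAML: its name, and indented under it one key for each argument. apply_moves: Moves the arm, as the interface text tells. Its arguments: {"type":"object","properties":{"rows":{"type":"array"},"fingers":{"type":"number"},"grip_force":{"type":"number"}},"required":["rows"]}

```bash
mkdir -p pics; ls; cat > h.py <<'E'
import numpy as np, cv2
from bench import sense, eyes, job, models
def snap(cam,fn=None):
    s=sense(); im,d=eyes.snapshot(cam)
    if fn: cv2.imwrite('pics/'+fn,im[:,:,::-1])
    return s,im,d
E
python3 - <<'E'
from h import *
s,im,d=snap('scene');s2,im2,d2=snap('side')
cv2.imwrite('pics/a.png',im[:,:,::-1]);cv2.imwrite('pics/b.png',im2[:,:,::-1])
for n in ['bed','gap','spacer_thin_mid','spacer_middle_mid','spacer_thick_mid','ink_bottle_at','tape_kraft_at','eraser_at','rubber_stamp_at']:
  for c in ['scene','side']:
    print(n,c,[(np.round(r['xyz']).tolist(),round(r['confidence'],2)) for r in models.place_of(n,c)][:4])
print(sense())
E
```

```text
pics
bed scene []
bed side [([552.0, -113.0, -1.0], 0.87), ([750.0, -199.0, 10.0], 0.5)]
gap scene []
gap side [([550.0, -114.0, 14.0], 0.73)]
spacer_thin_mid scene [([435.0, 144.0, 40.0], 0.95)]
spacer_thin_mid side [([436.0, 141.0, 38.0], 0.92), ([747.0, -198.0, 10.0], 0.26)]
spacer_middle_mid scene [([627.0, 196.0, 39.0], 0.6), ([486.0, 288.0, 34.0], 0.58), ([567.0, 331.0, 40.0], 0.51), ([401.0, 297.0, 38.0], 0.48)]
spacer_middle_mid side [([561.0, 333.0, 39.0], 0.72), ([484.0, 291.0, 36.0], 0.67), ([394.0, 295.0, 37.0], 0.55)]
spacer_thick_mid scene [([628.0, 195.0, 37.0], 0.61)]
spacer_thick_mid side [([622.0, 196.0, 42.0], 0.8)]
ink_bottle_at scene [([750.0, -201.0, 7.0], 0.51)]
ink_bottle_at side [([727.0, 56.0, 11.0], 0.7), ([551.0, -111.0, -0.0], 0.46)]
tape_kraft_at scene []
tape_kraft_at side [([402.0, -329.0, 10.0], 0.76)]
eraser_at scene []
eraser_at side [([692.0, -328.0, 10.0], 0.77)]
rubber_stamp_at scene [([752.0, -200.0, 11.0], 0.81)]
rubber_stamp_at side [([750.0, -199.0, 7.0], 0.86)]
{'time': 1.0, 'joint_pos': array([-8.13234963e+01,  7.47106551e+00,  8.52667121e+01, -3.67149585e-04,
        8.72623771e+01, -4.89129333e+00]), 'qd': array([-0.00431777, -0.08615781,  0.02175808,  0.02334854,  0.03310137,
       -0.07203117]), 'joint_efforts': array([ 1.45392165e-03, -5.69321859e+01, -5.00867665e+01, -1.27025041e-04,
        1.07068117e-03,  1.68585768e-05]), 'tool_pos': array([ 140.79576357, -583.2524779 ,  231.30371195]), 'tcp_rot': array([-1.79999815e+02,  3.52208123e-04,  1.35678146e+01]), 'ft_force': array([-0.46639058, -0.71226115, -0.64156277]), 'wrist_torque': array([ 0.01171686, -0.01945676,  0.02618254]), 'grip_force': 0.0, 'finger_gap': 85.56273507813458}
```

View pics/a.png

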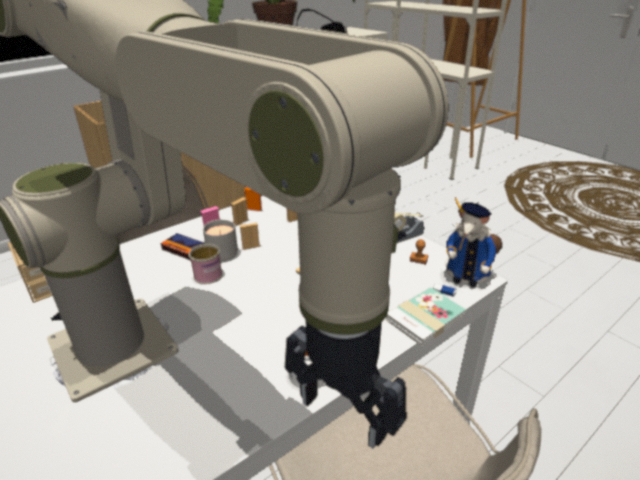

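View pics/b.png

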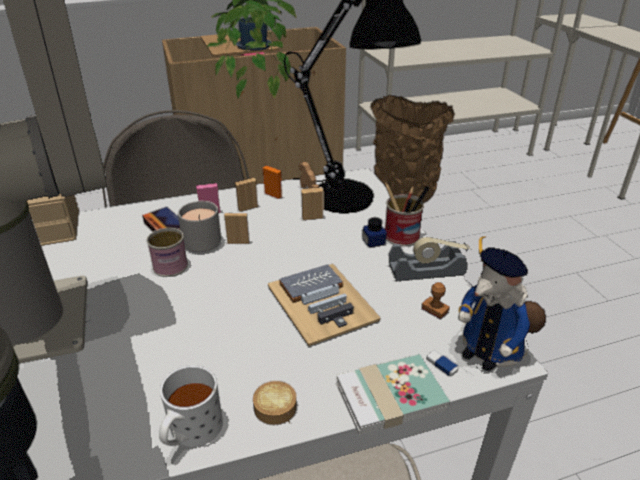

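The side view shows the bed at (323,302). The plain wood spacers are at (236,228) thin, (247,194) middle and (312,203) thick; the orange (272,182) and pink (208,195) ones are look-alikes. Next I get the yaws from depth.

```bash
cat >> h.py <<'E'
from scipy.spatial.transform import Rotation as Ro
def cloud(cam,s,d):
    c=eyes.get_calibration(cam); K=np.array(c['intrinsics']);D=np.array(c['D'])
    v,u=np.mgrid[0:480,0:640]; p=np.stack([u,v],-1).reshape(-1,1,2).astype(float)
    n=cv2.undistortPoints(p,K,D).reshape(480,640,2)
    P=np.dstack([n*d[...,None],d])
    if cam=='wrist':
        M=np.array(c['mount']); P=P@M[:3,:3].T+M[:3,3]
        R=Ro.from_euler('xyz',s['tcp_rot'],degrees=True).as_matrix(); P=P@R.T+s['tool_pos']
    else: P=(P-np.array(c['t']))@np.array(c['R'])
    P[d<=0]=np.nan
    return P
def rect(P,c,r,z0,z1):
    q=P.reshape(-1,3); q=q[(np.hypot(q[:,0]-c[0],q[:,1]-c[1])<r)&(q[:,2]>z0)&(q[:,2]<z1)]
    if len(q)<5: return len(q)
    (x,y),(w,h),a=cv2.minAreaRect(q[:,:2].astype(np.float32))
    if w<h: w,h,a=h,w,a+90
    return len(q),round(x,1),round(y,1),round(w,1),round(h,1),round((a+90)%180-90,1)
E
python3 - <<'E'
from h import *
s,im,d=snap('side'); P=cloud('side',s,d)
for n,c in dict(thin=(435,143),mid=(485,290),thick=(625,196)).items():
    print(n,rect(P,c,45,72,84),rect(P,c,45,10,84))
print('bed',rect(P,(551,-113),130,6,60),'bars',rect(P,(551,-113),110,24,60))
c=eyes.get_calibration('wrist');print(np.round(c['mount'],3),np.round(c['intrinsics']))
x,y=170,150; cv2.imwrite('pics/c.png',cv2.resize(im[y:y+200,x:x+230,::-1],None,fx=3,fy=3,interpolation=cv2.INTER_CUBIC))
E
```

```text
thin (128, 426.5, 141.5, 69.7, 20.9, -7.2) (761, 426.6, 143.2, 70.2, 25.9, -6.9)
mid (106, 488.2, 284.7, 50.3, 22.8, 9.5) (569, 488.7, 284.8, 52.7, 22.8, 9.5)
thick (128, 627.4, 195.6, 50.1, 26.6, -5.9) (625, 634.6, 193.0, 66.9, 36.2, 9.2)
bed (5287, 535.4, -120.1, 192.7, 185.8, -80.7) bars (1935, 548.3, -108.5, 146.9, 111.4, -81.3)
[[ 0.00000e+00 -9.49000e-01 -3.14000e-01  8.16650e+01]
 [ 1.00000e+00  0.00000e+00  1.00000e-03 -2.30000e-01]
 [-1.00000e-03 -3.14000e-01  9.49000e-01 -1.43923e+02]
 [ 0.00000e+00  0.00000e+00  0.00000e+00  1.00000e+00]] [[333.   0. 322.]
 [  0. 333. 240.]
 [  0.   0.   1.]]
```

View pics/c.png

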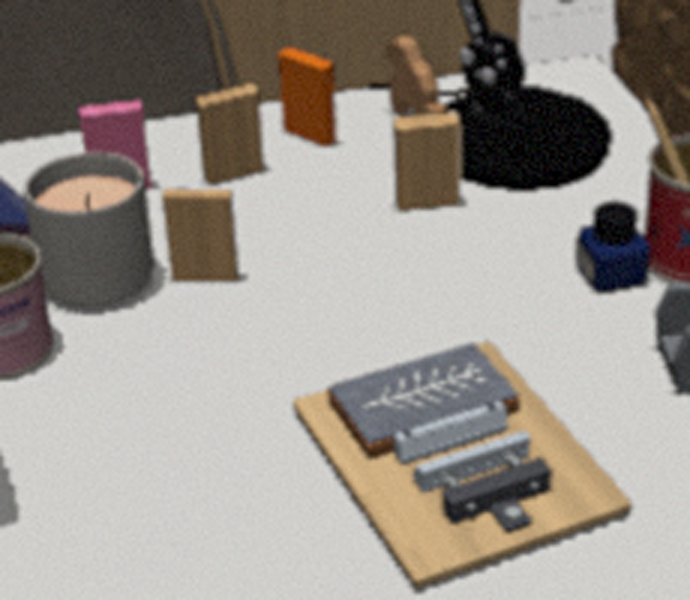

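The crop shows the fence at (450,430) and the cheek at (475,460), with a clear gap between them. I'm moving the wrist camera over the gap.

>>> apply_moves:
  rows:
    - [46.8,-36.2,12,0,0,0]
    - [46.8,-36.2,12,0,0,0]
    - [46.8,-36.2,12,0,0,0]
    - [46.8,-36.2,15,0,0,0]
    - [46.8,-36.2,15,0,0,0]

```text
time: 1.68
tool_pos: [326.8, -351.0, 165.2]
tcp_rot: [179.9, -0.0, 13.5]
ft_force: [0.2, 0.3, -1.4]
finger_gap: 85.3
grip_force: 0.0
```

>>> apply_moves:
  rows:
    - [46.8,-36.2,18,0,0,0]
    - [46.8,-36.2,18,0,0,0]
    - [46.8,-36.2,18,0,0,0]
    - [46.8,-36.2,18,0,0,0]
    - [46.8,-36.2,18,0,0,0.0745]

```text
time: 2.3
tool_pos: [512.1, -120.0, 75.1]
tcp_rot: [180.0, -0.1, 9.2]
ft_force: [0.1, -0.8, 0.4]
finger_gap: 85.6
grip_force: 0.0
```

```bash
python3 - <<'E'
from h import *
for i in range(4): eyes.snapshot('wrist')
s,im,d=snap('wrist','d.png'); P=cloud('wrist',s,d)
np.savez('w1.npz',im=im,d=d,P=P)
print(s['tool_pos'],s['tcp_rot'],s['ft_force'],s['time'])
print([ (r['xyz'],r['confidence']) for r in models.place_of('gap','wrist')+models.place_of('bed','wrist')])
E
```

```text
[ 510.73327107 -120.45059049   74.70162107] [-1.79977354e+02  7.88982261e-02  9.49144616e+00] [-0.07305943 -0.07694015  0.65738421] 2.5
[([552.6, -114.3, 11.4], 0.56), ([551.7, -117.4, 3.1], 0.87)]
```

View pics/d.png

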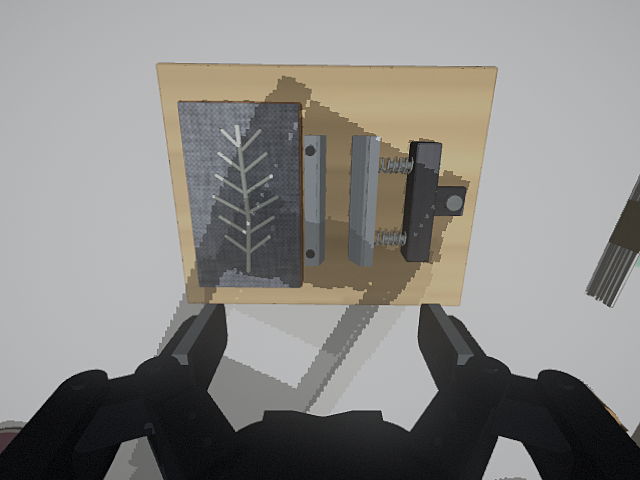

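The gap floor shows between columns ~325 and ~352, around row 200, with the fence on the left and the sprung cheek on the right. I'm measuring its width at the floor plane.

```bash
cat >> h.py <<'E'
def gapmeas(s,im,c0=(552,-114),yaw=None,z=12.,lo=-35,hi=25,xr=30):
    """top-down rectified view (bed axes) of plane z; returns image 10px/mm, columns = y' from lo to hi"""
    c=eyes.get_calibration('wrist');K=np.array(c['intrinsics']);D=np.array(c['D']);M=np.array(c['mount'])
    R=Ro.from_euler('xyz',s['tcp_rot'],degrees=True).as_matrix()
    a=np.radians(yaw)
    X,Y=np.meshgrid(np.arange(-xr,xr,.5),np.arange(lo,hi,.1),indexing='ij')
    W=np.stack([c0[0]+X*np.cos(a)-Y*np.sin(a),c0[1]+X*np.sin(a)+Y*np.cos(a),np.full_like(X,z)],-1).reshape(-1,3)
    T=(W-s['tool_pos'])@R; C=(T-M[:3,3])@M[:3,:3]
    p,_=cv2.projectPoints(C,np.zeros(3),np.zeros(3),K,D); p=p.reshape(X.shape+(2,)).astype(np.float32)
    return cv2.remap(im,p[...,0],p[...,1],cv2.INTER_LINEAR)
E
python3 - <<'E'
from h import *
w=np.load('w1.npz');im=w['im'];P=w['P']
s=dict(tool_pos=np.array([510.73,-120.45,74.70]),tcp_rot=np.array([-179.977,.079,9.491]))
q=P.reshape(-1,3)
m=(np.abs(q[:,2]-12)<4)&(np.hypot(q[:,0]-552,q[:,1]+117)<130)
print('bed',rect(P,(552,-117),130,8,16), 'z', np.median(q[m,2]))
for yaw in (8.5,9,9.5,10):
    r=gapmeas(s,im,yaw=yaw).astype(float)
    sat=(r[...,0]-r[...,2])  # wood: red-blue
    g=np.abs(np.gradient(cv2.GaussianBlur(sat.mean(0)[None],(0,0),4)[0])); 
    pk=[i for i in range(1,len(g)-1) if g[i]>g[i-1] and g[i]>=g[i+1] and g[i]>.25]
    print(yaw,[(round(-35+i*.1,1),round(g[i],2)) for i in pk])
r=gapmeas(s,im,yaw=9.3);cv2.imwrite('pics/e.png',cv2.resize(r[:,:,::-1],(600,480)))
E
```

```text
bed (40992, 551.2, -114.9, 190.3, 150.1, -81.2) z 13.301672630979336
8.5 [(-34.6, np.float64(0.47)), (-33.2, np.float64(4.01)), (-16.4, np.float64(3.58)), (-1.1, np.float64(3.47)), (2.5, np.float64(0.27)), (11.9, np.float64(3.69)), (13.1, np.float64(0.31)), (13.8, np.float64(0.81)), (15.0, np.float64(3.74))]
9 [(-34.6, np.float64(0.54)), (-33.2, np.float64(4.15)), (-16.4, np.float64(3.7)), (-1.1, np.float64(3.55)), (2.5, np.float64(0.28)), (11.9, np.float64(3.75)), (13.1, np.float64(0.37)), (13.8, np.float64(0.95)), (15.0, np.float64(3.83))]
9.5 [(-34.6, np.float64(0.51)), (-33.3, np.float64(3.96)), (-16.4, np.float64(3.55)), (-1.1, np.float64(3.37)), (2.5, np.float64(0.27)), (11.9, np.float64(3.52)), (13.8, np.float64(0.81)), (15.0, np.float64(3.63))]
10 [(-34.6, np.float64(0.36)), (-33.2, np.float64(3.47)), (-16.4, np.float64(3.19)), (-1.2, np.float64(3.04)), (11.9, np.float64(3.08)), (13.7, np.float64(0.5)), (15.0, np.float64(3.2))]
```

View pics/e.png

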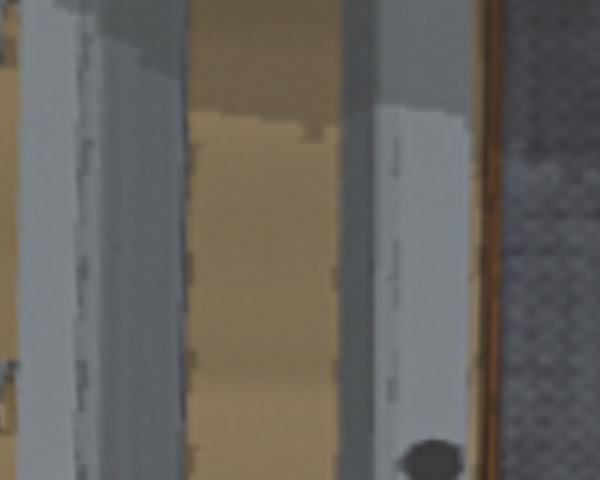

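The strip measures 15.3 mm, so the thick spacer (19 mm) should push the cheek back about 3.7 mm, while the middle one would rattle. I'll try thick first and take a closer look at it now.

>>> apply_moves:
  rows:
    - [18,-43,-27,0,0,0]
    - [18,-43,-28,0,0,0]
    - [18,-43,0,0,0,0]
    - [18,-43,0,0,0,0]
    - [18,-43,0,0,0,0]

```text
time: 3.28
tool_pos: [565.6, 104.8, 131.5]
tcp_rot: [180.0, -0.1, 9.2]
ft_force: [0.2, -0.5, -0.3]
finger_gap: 85.3
grip_force: 0.0
```

>>> apply_moves:
  rows:
    - [18,-43,0,0,0,0]
    - [18,-43,0,0,0,0]
    - [0,0,0,0,0,0.135]
    - [0,0,0,0,0,0.135]
    - [0,0,0,0,0,0]

```text
time: 3.9
tool_pos: [587.0, 194.4, 131.0]
tcp_rot: [-180.0, -0.1, -6.2]
ft_force: [0.8, -0.6, 0.3]
finger_gap: 85.4
grip_force: 0.0
```

```bash
python3 - <<'E'
from h import *
for i in range(4): eyes.snapshot('wrist')
s,im,d=snap('wrist','f.png'); P=cloud('wrist',s,d)
np.savez('w2.npz',im=im,d=d,P=P)
print(s['tool_pos'],s['tcp_rot'],s['time'])
print(rect(P,(627,196),45,70,82), [ (r['xyz'],r['confidence']) for r in models.place_of('spacer_thick_mid','wrist')])
# bars ends from first view
w=np.load('w1.npz');s1=dict(tool_pos=np.array([510.73,-120.45,74.70]),tcp_rot=np.array([-179.977,.079,9.491]))
r=gapmeas(s1,w['im'],yaw=9,z=29.,xr=60).astype(float)
for lo,hi in ((4,10),(-26,-22)):
    p=r[:,int((lo+35)*10):int((hi+35)*10),0]-r[:,int((lo+35)*10):int((hi+35)*10),2]
    p=np.median(p,1);print(lo,[(round(-60+i*.5,1),round(p[i])) for i in range(20,220,4)])
E
```

```text
[586.71933035 195.05067498 130.61157323] [-1.79992185e+02 -2.17102930e-02 -6.10635533e+00] 4.1
(2599, 628.3, 195.8, 50.1, 18.8, -7.2) []
4 [(-50.0, 35), (-48.0, 34), (-46.0, 34), (-44.0, 35), (-42.0, 35), (-40.0, 23), (-38.0, -6), (-36.0, -7), (-34.0, 0), (-32.0, 1), (-30.0, 0), (-28.0, -7), (-26.0, -7), (-24.0, -7), (-22.0, -7), (-20.0, -7), (-18.0, -7), (-16.0, -7), (-14.0, -7), (-12.0, -8), (-10.0, -10), (-8.0, -9), (-6.0, -9), (-4.0, -8), (-2.0, -9), (0.0, -10), (2.0, -10), (4.0, -10), (6.0, -9), (8.0, -9), (10.0, -9), (12.0, -10), (14.0, -10), (16.0, -9), (18.0, -9), (20.0, -9), (22.0, -9), (24.0, -10), (26.0, -8), (28.0, -1), (30.0, -1), (32.0, -9), (34.0, -9), (36.0, -11), (38.0, 43), (40.0, 42), (42.0, 42), (44.0, 41), (46.0, 43), (48.0, 44)]
-26 [(-50.0, 36), (-48.0, 36), (-46.0, 36), (-44.0, 36), (-42.0, 36), (-40.0, 26), (-38.0, -6), (-36.0, -5), (-34.0, -5), (-32.0, -5), (-30.0, -5), (-28.0, -5), (-26.0, -5), (-24.0, -6), (-22.0, -7), (-20.0, -7), (-18.0, -8), (-16.0, -7), (-14.0, -8), (-12.0, -8), (-10.0, -8), (-8.0, -8), (-6.0, -8), (-4.0, -8), (-2.0, -8), (0.0, -9), (2.0, -9), (4.0, -8), (6.0, -8), (8.0, -8), (10.0, -8), (12.0, -8), (14.0, -8), (16.0, -8), (18.0, -7), (20.0, -8), (22.0, -8), (24.0, -9), (26.0, -8), (28.0, -8), (30.0, -8), (32.0, -8), (34.0, -9), (36.0, -10), (38.0, 42), (40.0, 58), (42.0, 56), (44.0, 56), (46.0, 56), (48.0, 53)]
```

View pics/f.png

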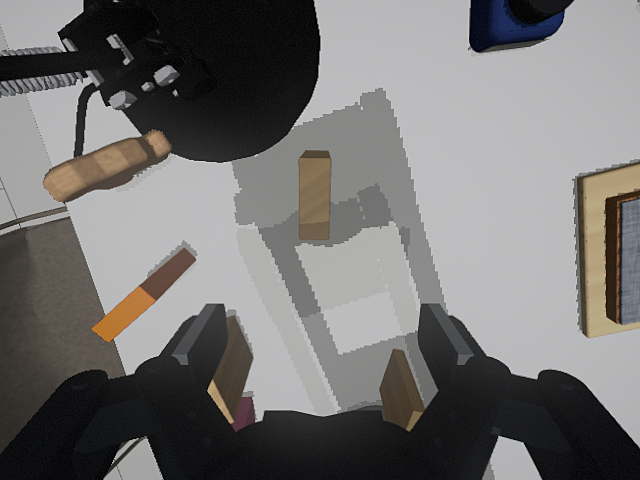

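The thick spacer is at px (315,195), and its top measures 50.1 x 18.8 mm, which confirms it. The lamp is at upper left, so I'm checking clearance there before moving in.

```bash
python3 - <<'E'
from h import *
s,im,d=snap('side'); q=np.concatenate([cloud('side',s,d).reshape(-1,3),np.load('w2.npz')['P'].reshape(-1,3)])
for z0,z1 in((25,60),(60,120),(120,200),(200,300),(300,450),(450,700)):
    m=(q[:,2]>z0)&(q[:,2]<z1)&(q[:,0]>640)&(q[:,1]>215)&(q[:,0]<1100)&(q[:,1]<700)
    if m.any():
        k=q[m]; r=np.hypot(k[:,0]-628,k[:,1]-196); i=r.argsort()[:1]; print(z0,m.sum(),k[i].round(),r[i])
s=sense()
R=Ro.from_euler('xyz',s['tcp_rot'],degrees=True).as_matrix()
print(R.T@(np.array([628.3,195.8,40])-s['tool_pos']),s['tcp_rot'],s['tool_pos'])
E
```

```text
25 8028 [[676. 219.  26.]] [53.55161967]
60 12223 [[702. 251.  61.]] [92.50257743]
120 1342 [[698. 301. 131.]] [126.33375722]
200 93 [[683. 337. 205.]] [151.79384887]
300 583 [[719. 260. 449.]] [111.41049369]
450 233 [[715. 238. 473.]] [96.71784712]
[41.44927044 -4.70757729 90.42827438] [-1.79996503e+02 -8.43125402e-03 -6.13778876e+00] [586.57117799 195.54709341 130.42188653]
```

>>> apply_moves:
  rows:
    - [20.7,-2.4,0,0,0,0.019]
    - [20.7,-2.4,20,0,0,0]
    - [0,0,30,0,0,0]
    - [0,0,30,0,0,0]
    - [0,0,10,0,0,0]
  fingers: 60

```text
time: 4.88
tool_pos: [626.3, 195.4, 37.6]
tcp_rot: [179.9, 0.2, -7.2]
ft_force: [-0.1, 0.2, 0.1]
finger_gap: 60.0
grip_force: 0.0
```

>>> apply_moves:
  rows:
    - [0,0,0,0,0,0]
    - [0,0,0,0,0,0]
    - [0,0,0,0,0,0]
    - [0,0,0,0,0,0]
    - [0,0,0,0,0,0]
  fingers: 10
  grip_force: 40

```text
time: 5.5
tool_pos: [629.5, 196.1, 42.3]
tcp_rot: [-179.9, -0.2, -7.3]
ft_force: [-0.8, -0.3, 6.3]
finger_gap: 18.6
grip_force: 42.0
```

>>> apply_moves:
  rows:
    - [0,0,0,0,0,0]
    - [0,0,0,0,0,0]
    - [0,0,0,0,0,0]
    - [0,0,0,0,0,0]
    - [0,0,0,0,0,0]

```text
time: 6.12
tool_pos: [629.5, 196.1, 42.3]
tcp_rot: [-179.9, -0.2, -7.3]
ft_force: [0.2, 0.6, 5.7]
finger_gap: 19.0
grip_force: 42.0
```

>>> apply_moves:
  rows:
    - [0,0,-30,0,0,0]
    - [0,0,-40,0,0,0]
    - [-2,20,-20,0,0,0]
    - [-4,40,0,0,0,0]
    - [-5,50,0,0,0,0]

```text
time: 6.75
tool_pos: [603.4, 87.7, 131.1]
tcp_rot: [-180.0, -0.1, -7.2]
ft_force: [0.7, -0.6, 0.4]
finger_gap: 18.5
grip_force: 41.1
```

>>> apply_moves:
  rows:
    - [-6,55,0,0,0,0]
    - [-6,55,0,0,0,0]
    - [-6,55,0,0,0,0]
    - [-3.2,35,0,0,0,0]
    - [-2,17.8,0,0,0,-0.1]

```text
time: 7.38
tool_pos: [552.2, -127.2, 130.6]
tcp_rot: [180.0, -0.0, -1.5]
ft_force: [-0.3, -0.9, -1.4]
finger_gap: 18.5
grip_force: 41.1
```

>>> apply_moves:
  rows:
    - [0,0,0,0,0,-0.1]
    - [0,0,0,0,0,-0.083]
    - [0,0,0,0,0,0]
    - [0,0,0,0,0,0]
    - [0,0,0,0,0,0]

```text
time: 8.0
tool_pos: [552.8, -125.0, 130.3]
tcp_rot: [180.0, 0.0, 8.9]
ft_force: [-0.2, 0.3, -1.3]
finger_gap: 18.7
grip_force: 41.1
```

```bash
python3 - <<'E'
from h import *
s,im,d=snap('wrist','g.png'); P=cloud('wrist',s,d)
np.savez('w3.npz',im=im,d=d,P=P,tp=s['tool_pos'],tr=s['tcp_rot'])
print(s['tool_pos'],s['tcp_rot'],s['time'],s['ft_force'],s['wrist_torque'],s['finger_gap'])
R=Ro.from_euler('xyz',s['tcp_rot'],degrees=True).as_matrix()
print(R.T@(np.array([553.8,-124.9,60])-s['tool_pos']))
E
```

```text
[ 552.83316625 -124.98284719  130.32215396] [1.79997163e+02 5.34561549e-06 8.90850232e+00] 8.0 [-0.19645748  0.3056644  -1.28847906] [-0.01075858 -0.03220399 -0.00093455] 18.661882504825567
[9.68006766e-01 6.43911663e-02 7.03221571e+01]
```

View pics/g.png

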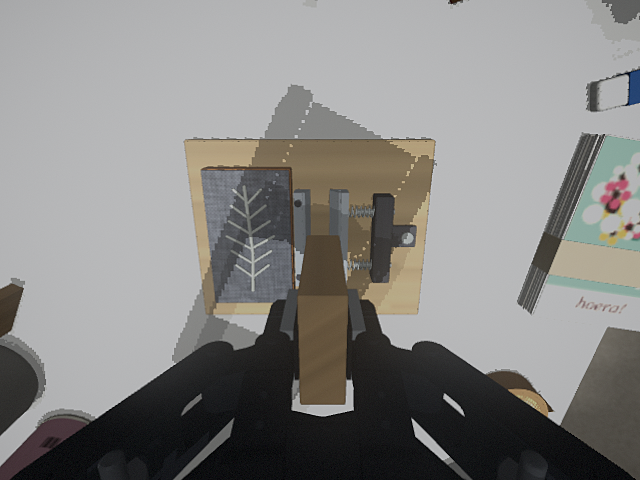

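The spacer is held upright at column 323, lined up over the gap (fence at column 302, cheek at 340). I'm descending, slowly once it reaches the lead-in.

>>> apply_moves:
  rows:
    - [1,0,15,0,0,0]
    - [0,0,20,0,0,0]
    - [0,0,15,0,0,0]
    - [0,0,5,0,0,0]
    - [0,0,0,0,0,0]

```text
time: 8.68
tool_pos: [553.4, -124.8, 74.6]
tcp_rot: [-180.0, 0.1, 9.0]
ft_force: [0.2, 0.1, -0.2]
finger_gap: 18.4
grip_force: 41.2
```

>>> apply_moves:
  rows:
    - [0,0,2,0,0,0]
    - [0,0,2,0,0,0]
    - [0,0,2,0,0,0]
    - [0,0,1,0,0,0]
    - [0,0,0,0,0,0]

```text
time: 9.3
tool_pos: [553.7, -124.9, 68.2]
tcp_rot: [-180.0, 0.0, 9.0]
ft_force: [-0.0, 0.9, 0.3]
finger_gap: 18.7
grip_force: 41.2
```

>>> apply_moves:
  rows:
    - [0,0,1,0,0,0]
    - [0,0,1,0,0,0]
    - [0,0,1,0,0,0]
    - [0,0,0,0,0,0]
    - [0,0,0,0,0,0]

```text
time: 9.93
tool_pos: [554.0, -124.8, 65.4]
tcp_rot: [-180.0, -0.0, 9.0]
ft_force: [-0.6, 3.5, 1.6]
finger_gap: 18.5
grip_force: 41.5
```

>>> apply_moves:
  rows:
    - [0,0,1,0,0,0]
    - [0,0,1,0,0,0]
    - [0,0,0.5,0,0,0]
    - [0,0,0,0,0,0]
    - [0,0,0,0,0,0]

```text
time: 10.55
tool_pos: [553.7, -124.9, 62.7]
tcp_rot: [-180.0, 0.0, 9.0]
ft_force: [0.8, 3.2, 2.0]
finger_gap: 18.4
grip_force: 41.5
```

>>> apply_moves:
  rows:
    - [0,0,1,0,0,0]
    - [0,0,1,0,0,0]
    - [0,0,1,0,0,0]
    - [0,0,0,0,0,0]
    - [0,0,0,0,0,0]

```text
time: 11.18
tool_pos: [553.5, -124.8, 59.4]
tcp_rot: [-180.0, 0.0, 9.0]
ft_force: [0.3, 4.1, -0.7]
finger_gap: 18.6
grip_force: 41.2
```

>>> apply_moves:
  rows:
    - [0,0,1,0,0,0]
    - [0,0,1,0,0,0]
    - [0,0,0.5,0,0,0]
    - [0,0,0,0,0,0]
    - [0,0,0,0,0,0]

```text
time: 11.8
tool_pos: [553.7, -124.9, 57.1]
tcp_rot: [-180.0, 0.0, 9.0]
ft_force: [-1.1, 3.8, -1.6]
finger_gap: 18.2
grip_force: 41.1
```

>>> apply_moves:
  rows:
    - [0,0,1,0,0,0]
    - [0,0,1,0,0,0]
    - [0,0,0,0,0,0]
    - [0,0,0,0,0,0]
    - [0,0,0,0,0,0]

```text
time: 12.42
tool_pos: [553.8, -124.9, 55.2]
tcp_rot: [-180.0, 0.0, 9.0]
ft_force: [0.2, 2.9, -1.4]
finger_gap: 18.4
grip_force: 41.2
```

>>> apply_moves:
  rows:
    - [0,0,0.7,0,0,0]
    - [0,0,0,0,0,0]
    - [0,0,0,0,0,0]
    - [0,0,0,0,0,0]
    - [0,0,0,0,0,0]

```text
time: 13.05
tool_pos: [553.8, -124.9, 54.6]
tcp_rot: [-180.0, -0.0, 9.0]
ft_force: [-0.3, 3.6, 0.3]
finger_gap: 18.2
grip_force: 41.2
```

>>> apply_moves:
  rows:
    - [0,0,0.7,0,0,0]
    - [0,0,0,0,0,0]
    - [0,-0.4,0,0,0,0]
    - [0,0,0,0,0,0]
    - [0,0,0,0,0,0]

```text
time: 13.68
tool_pos: [553.9, -124.9, 54.3]
tcp_rot: [180.0, -0.0, 9.0]
ft_force: [-2.6, 2.8, 5.3]
finger_gap: 18.4
grip_force: 42.0
```

>>> apply_moves:
  rows:
    - [0,0,0.7,0,0,0]
    - [0,0,0,0,0,0]
    - [0,0,0,0,0,0]
    - [0,0,0,0,0,0]
    - [0,0,0,0,0,0]

```text
time: 14.3
tool_pos: [554.0, -124.9, 54.3]
tcp_rot: [180.0, -0.0, 9.0]
ft_force: [-5.3, 2.2, 10.6]
finger_gap: 18.5
grip_force: 42.9
```

The foot is on the floor (54.3 − 42.3 = 12 mm), with only about 3–4 N of side force on the way down. I'm relieving the load, releasing and rising.

>>> apply_moves:
  rows:
    - [0,0,-0.8,0,0,0]
    - [0,0,0,0,0,0]
    - [0,0,0,0,0,0]
    - [0,0,0,0,0,0]
    - [0,0,0,0,0,0]
  fingers: 22

```text
time: 14.92
tool_pos: [553.7, -124.6, 53.9]
tcp_rot: [180.0, 0.0, 9.0]
ft_force: [0.5, -0.4, -0.1]
finger_gap: 21.8
grip_force: 0.0
```

>>> apply_moves:
  rows:
    - [0,0,0,0,0,0]
    - [0,0,0,0,0,0]
    - [0,0,0,0,0,0]
    - [0,0,-10,0,0,0]
    - [0,0,-20,0,0,0]
  fingers: 60

```text
time: 15.55
tool_pos: [553.1, -124.3, 84.3]
tcp_rot: [-180.0, 0.1, 9.0]
ft_force: [0.8, 0.8, 0.7]
finger_gap: 59.8
grip_force: 0.0
```

>>> apply_moves:
  rows:
    - [0,0,-40,0,0,0]
    - [-20,0,-10,0,0,0]
    - [-25,0,0,0,0,0]
    - [0,0,0,0,0,0]
    - [0,0,0,0,0,0]

```text
time: 16.18
tool_pos: [510.2, -131.7, 135.3]
tcp_rot: [180.0, -0.1, 8.9]
ft_force: [-0.0, -0.4, 0.1]
finger_gap: 59.9
grip_force: 0.0
```

```bash
python3 - <<'E'
from h import *
s,im,d=snap('wrist','i.png'); P=cloud('wrist',s,d)
print(s['tool_pos'],s['time'],s['ft_force'])
print('top',rect(P,(553,-125),50,76,96),'want centre ~552.6,-124.9 yaw 9, z',)
q=P.reshape(-1,3);m=(np.hypot(q[:,0]-553,q[:,1]+125)<20)&(q[:,2]>70);print(np.median(q[m,2]))
r=gapmeas(s,im,yaw=9,z=29.,lo=-50,xr=60).astype(float)
for lo,hi in ((-50,-45),(-37,-31)):pass
cv2.imwrite('pics/j.png',r[:,:,::-1])
for x in (28,31,34):
    row=cv2.GaussianBlur(r[int((x+60)*2)-2:int((x+60)*2)+3].mean(0)[...,0]-r[int((x+60)*2)-2:int((x+60)*2)+3].mean(0)[...,2],(1,0) if 0 else (1,5),0).ravel() 
    print(x,[(round(-50+i*.1),round(row[i])) for i in range(0,750,10)])
E
```

```text
[ 510.151531   -131.73672298  135.29363877] 16.175 [-0.04880279 -0.41602163  0.07475665]
top (2823, 553.3, -124.9, 49.7, 19.0, 8.7) want centre ~552.6,-124.9 yaw 9, z
89.3156354967311
28 [(-50, 3), (-49, 1), (-48, 28), (-47, 44), (-46, 43), (-45, 43), (-44, 43), (-43, 43), (-42, 43), (-41, 43), (-40, 43), (-39, 43), (-38, 43), (-37, 43), (-36, 44), (-35, 42), (-34, -1), (-33, -11), (-32, -9), (-31, -9), (-30, -9), (-29, -9), (-28, -7), (-27, -8), (-26, -6), (-25, -6), (-24, -5), (-23, -6), (-22, -6), (-21, -7), (-20, -2), (-19, 38), (-18, 44), (-17, 43), (-16, 43), (-15, 43), (-14, 43), (-13, 42), (-12, 43), (-11, 43), (-10, 43), (-9, 43), (-8, 43), (-7, 43), (-6, 42), (-5, 42), (-4, 43), (-3, 45), (-2, 34), (-1, -4), (0, -5), (1, -5), (2, -6), (3, -8), (4, -8), (5, -5), (6, -1), (7, -1), (8, -1), (9, -1), (10, -5), (11, 23), (12, 25), (13, 48), (14, 4), (15, -7), (16, -5), (17, -5), (18, -6), (19, -6), (20, -5), (21, -6), (22, -5), (23, -6), (24, -5)]
31 [(-50, 2), (-49, -2), (-48, 27), (-47, 41), (-46, 43), (-45, 42), (-44, 42), (-43, 42), (-42, 43), (-41, 42), (-40, 42), (-39, 42)
[... 852 characters left out ...]
(-32, -9), (-31, -9), (-30, -9), (-29, -8), (-28, -8), (-27, -8), (-26, -6), (-25, -6), (-24, -5), (-23, -7), (-22, -6), (-21, -7), (-20, -5), (-19, 41), (-18, 42), (-17, 42), (-16, 42), (-15, 41), (-14, 41), (-13, 42), (-12, 42), (-11, 41), (-10, 41), (-9, 42), (-8, 41), (-7, 42), (-6, 41), (-5, 41), (-4, 41), (-3, 42), (-2, 37), (-1, -2), (0, -5), (1, -5), (2, -5), (3, -8), (4, -8), (5, -9), (6, -8), (7, -9), (8, -9), (9, -9), (10, -10), (11, 12), (12, 28), (13, 39), (14, 4), (15, -8), (16, -6), (17, -6), (18, -7), (19, -6), (20, -6), (21, -6), (22, -6), (23, -5), (24, -5)][ WARN:0@1.158] global loadsave.cpp:1063 imwrite_ Unsupported depth image for selected encoder is fallbacked to CV_8U.
```

View pics/i.png

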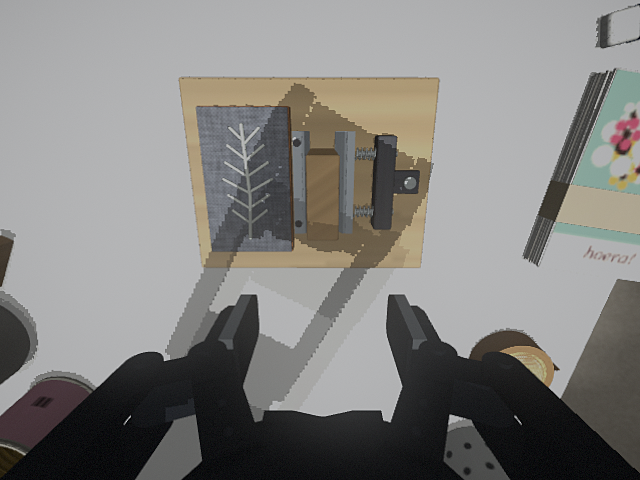

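The picture shows the spacer upright between fence and cheek at px (322,195). Its top is at about 88–89 mm with matching yaw, so it is seated, and the cheek has moved back to a 19 mm gap. The other two spacers weren't touched.

```bash
python3 -c "
from bench import job
print(job.hand_in())"
```

```text
the job is handed in; nothing more can be done
None
```

I handed the job in with the thick (19 mm) spacer standing upright near the middle of the gap; it went down with only about 3–4 N of side force and pushes the cheek back by about 3.7 mm. I measured the empty gap at about 15.3 mm and so tried only the thick one. The thin and middle spacers were left standing on the table where they were.

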